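# Set a breakfast board overhanging the scraps tray

## Task

Get the board ready for scraping: first push the steel scraps tray along the worktop until it sits flush against the side of the thick wooden block. Then slide the thin breakfast board along the top of the block towards the tray, until its end hangs 4 cm over that edge of the block, square to it and above the tray. Only push and slide these two, without lifting or tipping them, and leave everything else where it stands.

Things in the scene. Friction and masses are not known exactly. Their poses are not given: they have to be found in the camera images.
- block: Thick dark wooden butcher's block, fixed to the worktop: 250 mm along its x, 260 mm along its y, 50 mm high. Origin: centre of its underside, on the worktop. Its two y sides (y = +130 and -130 mm) are the edges beside which the tray or the bowl stands; the whole block may be turned by up to about 7 degrees.
- board: Thin light wooden breakfast board, 110 mm along its x, 170 mm along its y, 8 mm thick, 0.08 to 0.17 kg, loose, lying flat on top of the block near its middle, its length roughly towards the tray. A small dark hanging-hole mark near one end. Origin: centre of its underside (50 mm above the worktop).
- tray: Open rectangular steel scraps tray, empty, 190 mm along its x, 120 mm along its y, 45 mm high, walls 4 mm, about 0.3 to 0.55 kg, loose on the worktop on the +y or -y side of the block (it varies), 25 to 70 mm away from it, its long wall facing the block. Flush against the block, its origin is 190 mm from the block's centre line. Origin: centre of its underside.
- bowl: White bowl, rim 100 mm across, 45 mm high, on the worktop at the block's other side, 35 to 80 mm from it. To be left alone. Origin: centre of its underside.
- jar: Small amber spice jar, 38 mm across, 48 mm high, standing on the block near its far (+x) edge. To be left alone. Origin: centre of its underside.
- eggcup: White egg cup, 44 mm across, 45 mm high, standing on the block near its far (+x) edge. To be left alone. Origin: centre of its underside.
- mug: Blue mug, 76 mm across, 88 mm high, on the worktop far to the left (+y). To be left alone. Origin: centre of its underside.
- soap: Clear bottle with a white cap, 60 mm across, 190 mm high, on the worktop far to the right (-y). To be left alone. Origin: centre of its underside.
- spoon: Spoon lying on the worktop on the robot's side of the block, to the right. To be left alone. Its origin lies on the worktop under its middle.
There are look-alikes about, which are no part of the job. What is shaped like the tray but purple or yellow is not meant. There is more than one size of the board; the one meant has the size given above.

How it is judged (in metres and radians):
On the way, in this order (a step that is already met when the one before it is completed fails the run):
1. the scraps tray has been pushed flush against the side of the block ((y of tray in the frame of block between 0.18 and 0.2 m or y of tray in the frame of block between -0.2 and -0.18 m) and angle between the y axis of tray and the y axis of block, either way round below 0.1 rad and x of tray in the frame of block between -0.06 and 0.06 m), for 0.2 s.
2. the breakfast board hangs 4 cm over the block's edge, above the tray (((y of tray in the frame of block between 0.18 and 0.2 m and y of board in the frame of block between 0.075 and 0.095 m) or (y of tray in the frame of block between -0.2 and -0.18 m and y of board in the frame of block between -0.095 and -0.075 m)) and angle between the y axis of tray and the y axis of block, either way round below 0.1 rad and x of tray in the frame of block between -0.06 and 0.06 m and angle between the y axis of board and the y axis of block, either way round below 0.14 rad and x of board in the frame of tray between -0.04 and 0.04 m), for 0.2 s.
At the end, for the whole second after the job is handed in: Tray flat against the block: gap under 10 mm, square within 0.1 rad, within 60 mm of the block's middle along the edge. Board flat on the block, its end 30 to 50 mm beyond the edge, square within 0.14 rad, centred on the tray within 40 mm. Both at rest (all of step 2 and linear speed of each of board, tray below 0.01 m/s and height (world z) of board between 0.045 and 0.055 m and height (world z) of tray below 0.005 m and angle between each of board, tray's own z axis and vertical below 0.05 rad); the robot touches nothing.
It fails at once if the board is lifted (over 12 mm), tipped or pushed off the block (height (world z) of board above 0.062 m or height (world z) of board below 0.035 m or angle between board's own z axis and vertical above 0.15 rad).
It fails at once if the tray is lifted (over 12 mm) or tipped (height (world z) of tray above 0.012 m or angle between tray's own z axis and vertical above 0.15 rad).
It fails at once if something else is moved by more than 20 mm or knocked over (distance of any of bowl, jar, eggcup, mug, soap, spoon from where it was at the start of the episode above 0.02 m or angle between any of bowl, jar, eggcup, mug, soap, spoon's own z axis and vertical above 0.4 rad).
It also fails if it takes over 59 s, if anything falls off the work surface, if the arm or the gripper's body presses on something with over 40 N, if the wrist force passes 120 N, or if a joint passes its speed limit or range.

## Robot

A 6-joint arm with a two-finger parallel gripper is mounted at the origin on the work surface. World frame = base frame: x ahead of the robot, y to its left, z up, the work surface at z = 0. Lengths are in mm, angles in rad, forces in N, time in s.
With the tool pointing down it reaches from about 300 to 850 mm from the base axis. Payload 4.2 kg.
Tool frame: the origin (TCP) lies at the very end of the fingers, on their centre line; the grasp point (between the pads) lies 19 mm behind it; z points along the fingers, y is the line along which they close (so a half turn about z gives the same grasp; the last joint's range is limited). The gripper opens to 91 mm and grips with 3 to 60 N. Pads are 32 mm wide; open, the fingers measure 118 mm over their backs; the gripper's body (76 mm by 178 mm) begins 60 mm behind the grasp point.
Start: joints at [1.159, 0.32, 1.565, -0, 1.257, -0.02], TCP at [219.569, 531.444, 213.976] pointing down, gripper open.
Joint ranges: [-3.11, 3.11], [-0.84, 2.01], [0.21, 2.61], [-1.34, 4.49], [0.05, 2.63], [-2.56, 2.56]. Speed limits (rad/s): [2.57, 2.57, 3.14, 3.14, 3.14, 3.14].

## Interface

Orientations are given as a unit quaternion [w, x, y, z].
In Python, from workcell import arm, cams gives the robot as it stands. The module is installed in compiled form; this text tells all that it offers.
- The arm moves only by the tool carry_out, never from a script. Its argument "deltas" is a list of rows, each an object with "fingers": the closure, from 0 (fully open) to 1 (shut); "travel": the shift along the tool's x, y, z in m, a list of three; "rot": the turn, a rotation vector about the tool's x, y, z in degrees, a list of three. A call has 1 to 8 rows; each row is the pose to reach, as a shift and turn from the pose commanded when the call began, along the tool's axes at that moment; what a row does not reach only later rows make up. A row lasts 1/8 s, in which the tool goes at most 62.5 mm and 10.7 degrees, less where a joint would pass 70% of its speed; a pose out of reach is approached as far as the arm can. A call with a gripper value outside its range is refused whole. The fingers move at their own pace and stop on an object; the grip force is fixed at half the most. Time passes only in rows, so rows that repeat a pose let the fingers close. It gives the time, the measured TCP pose, the force, the opening and the grip force at its end, in the units of the state.
- arm.get_obs(): the state, without advancing time (a new reading comes with each control period).
- cams.grab_frame(name): name is "side" or "top" or "wrist"; returns the picture (420x560x3 uint8, red, green, blue); there is no depth.
- cams.get_calibration(name): a dict with "mtx" (3x3 intrinsics, pixels), "camera_from_world" (4x4, takes a point from world to camera coordinates). Camera axes: x right, y down, z forward; pixel columns grow to the right and rows downward; lengths in mm; the calibration is good to about 2 mm. The wrist camera is an equidistant fisheye: a pixel r from the principal point sees the ray r / f radians off the axis. A picture is of the moment at which its call begins: read the wrist's pose just before it. get_calibration takes no time and is no camera call; for the wrist camera it gives the pose at the moment of the call.
- arm.job_done(): hands the job in; it is judged then, once.
Trained networks look in the newest picture that a camera, given by its name, has taken for a name from the list of things; names that differ only in an ending like _2 or _b are one class to them, and where a whole thing is asked for, a point or a joint stands for the part that bears it (a point fixed in the world has none). Each returns a list of dicts, best first, with "score" (0 to 1); they miss things now and then, are a little off and sometimes report something else, mostly with a low value. They report only what shows in the picture. A call takes as long as a camera call. They do not tell look-alikes from the thing itself.
- cams.look_for(target, camera): "xyz" ([x, y, z] in mm, in world coordinates, good to about 4 mm: the middle of the surface that is visible of it).
- cams.cut_out(target, camera): "mask" (420x560 bool, what is visible of it).
- cams.place_of(target, camera): "xyz" ([x, y, z] in mm, in world coordinates, good to about 4 mm: a listed point, or the origin of a listed thing).
The state is a dict: "t": time; "q": joint angles; "qd": joint speeds; "tau": joint torques, N m; "eef_pos": TCP position; "tcp_rot": TCP orientation; "force": force on the tool from outside, world axes, zero at the start; "torque": the same for the moment, N m; "width": finger opening in mm; "gripper_force": force on a finger pad.
Only numpy, scipy, OpenCV 4.12 (cv2) and the standard library are available. Lean on these libraries where they do the work, as an engineer would, in place of code of your own. Each camera call takes 0.05 s, during which the arm holds its last target. There are 200 camera calls.

## Working session

There is one attempt and no reset: what is moved stays moved. The work goes in short steps, Python scripts to look and compute and a tool call to move; the robot and the scene stay as the last step left them, time stands still between calls to the robot, and variables do not carry over. Pictures are saved under pics/ and viewed, at most 10 in all, crops included, and the job is handed in when it is done.

Besides the shell and the picture viewer there is one more tool, called as name(argument=value, ...), one argument or row to a line, values as JSON. carry_out: Moves the arm, as the interface text tells. Its arguments: {"type":"object","properties":{"deltas":{"type":"array","items":{"type":"object","properties":{"fingers":{"type":"number"},"travel":{"type":"array","items":{"type":"number"}},"rot":{"type":"array","items":{"type":"number"}}}}}},"required":["deltas"]}

```bash
mkdir -p pics; python3 - <<'E'
from workcell import arm,cams
import cv2,numpy as np
for n in ("top","side"):
    im=cams.grab_frame(n); cv2.imwrite(f"pics/{n}0.png",im[:,:,::-1])
    for t in ["block","board","tray","bowl","jar","eggcup","mug","soap","spoon"]:
        r=cams.place_of(t,n); print(n,t,[(np.round(d["xyz"]).tolist(),round(d["score"],2)) for d in r][:4])
o=arm.get_obs(); print(o["t"],o["eef_pos"],o["tcp_rot"])
E
```

```text
top block [([495.0, -30.0, -3.0], 0.69)]
top board [([449.0, -6.0, 52.0], 0.71), ([659.0, -282.0, 2.0], 0.55)]
top tray [([487.0, 208.0, 3.0], 0.9), ([276.0, 364.0, -1.0], 0.89), ([743.0, 215.0, -0.0], 0.6)]
top bowl [([452.0, -275.0, -1.0], 0.55)]
top jar [([589.0, -0.0, 55.0], 0.46)]
top eggcup [([580.0, -118.0, 49.0], 0.53)]
top mug [([550.0, 535.0, -2.0], 0.93)]
top soap [([550.0, -527.0, -2.0], 0.86)]
top spoon [([266.0, -287.0, 0.0], 0.71)]
side block []
side board [([651.0, -284.0, -3.0], 0.73), ([448.0, -6.0, 51.0], 0.58)]
side tray [([738.0, 218.0, -0.0], 0.98), ([273.0, 360.0, -1.0], 0.94), ([491.0, 204.0, -1.0], 0.55)]
side bowl [([450.0, -276.0, -3.0], 0.61)]
side jar [([583.0, 0.0, 51.0], 0.56)]
side eggcup [([580.0, -118.0, 47.0], 0.65)]
side mug []
side soap [([538.0, -530.0, 4.0], 0.75)]
side spoon [([262.0, -289.0, 4.0], 0.64)]
1.0 [219.55884506 531.4540131  213.98168135] [2.92245867e-06 1.94662420e-01 9.80870296e-01 6.08070483e-05]
```

View pics/top0.png

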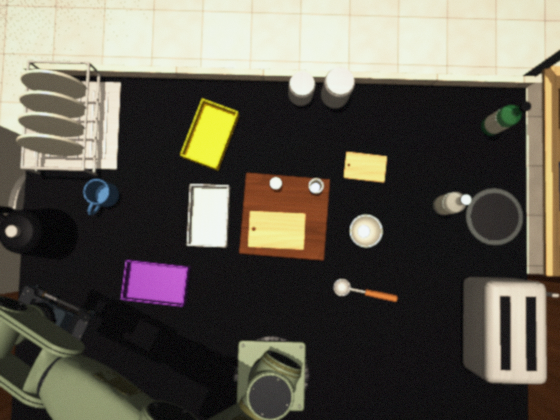

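View pics/side0.png

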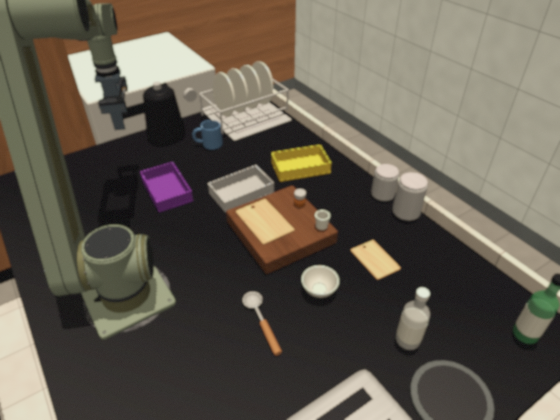

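The top view shows the steel tray at (208,215), with yellow (209,134) and purple (155,283) look-alikes. The board on the block is at (277,230), with a smaller look-alike at (365,167). I choose the steel tray and the board on the block.

```bash
cat > h.py <<'E'
from workcell import arm,cams
import cv2,numpy as np
def unproj(uv,cam,z):
    c=cams.get_calibration(cam); K=np.array(c["mtx"]);T=np.array(c["camera_from_world"])
    R,t=T[:3,:3],T[:3,3]
    d=np.c_[np.asarray(uv,float),np.ones(len(uv))]@np.linalg.inv(K).T@R
    o=-R.T@t
    return o+d*((z-o[2])/d[:,2])[:,None]
def rect(mask,cam,z):
    cs,_=cv2.findContours(mask.astype(np.uint8),cv2.RETR_EXTERNAL,cv2.CHAIN_APPROX_NONE)
    c=max(cs,key=cv2.contourArea)[:,0,:]
    p=unproj(c,cam,z)[:,:2].astype(np.float32)
    (cx,cy),(w,h),a=cv2.minAreaRect(p)
    if a>45: a-=90; w,h=h,w
    return np.round([cx,cy,w,h,a],1)   # w along ~x, h along ~y, angle deg
def near(t,cam,uv):
    return [d["mask"] for d in cams.cut_out(t,cam) if d["mask"][uv[1]-4:uv[1]+5,uv[0]-4:uv[0]+5].any()]
E
python3 - <<'E'
from h import *
im=cams.grab_frame("top")
for t,uv,z in (("block",(300,195),50),("board",(285,230),58),("tray",(208,215),45)):
    for m in near(t,"top",uv)[:1]: print(t,rect(m,"top",z),m.sum())
cv2.imwrite("pics/crop.png",cv2.resize(im[110:320,110:400,::-1],None,fx=2.7,fy=2.7,interpolation=cv2.INTER_CUBIC))
print(cams.get_calibration("top")["camera_from_world"])
E
```

```text
block [491.9 -26.5 255.3 262.7  -3. ] 4652
board [448.2  -4.5 109.9 169.5  -1.2] 2008
tray [488.2 205.8 189.9 124.7  -0.7] 2502
[[ 2.72336836e-02 -9.99620336e-01  4.18457257e-03 -2.63093543e+01]
 [-9.97847741e-01 -2.74347128e-02 -5.95585617e-02  4.85301353e+02]
 [ 5.96507520e-02 -2.55356726e-03 -9.98216042e-01  1.43556445e+03]
 [ 0.00000000e+00  0.00000000e+00  0.00000000e+00  1.00000000e+00]]
```

View pics/crop.png

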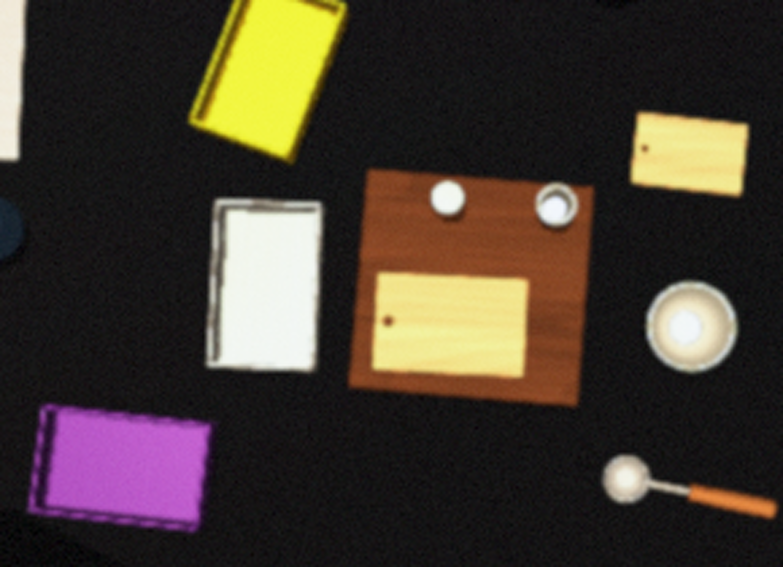

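The crop confirms the choice: the plain steel tray at (265,285) and the larger board on the block at (450,325). Measured sizes match, about 190x125 and 110x170. The block is turned about -3°. Next I move behind the tray with the tool axes aligned to the block.

carry_out(
  deltas=[
    {"fingers": 0,"travel": [-0.048,-0.0145,0],"rot": [0,0,10]},
    {"fingers": 0,"travel": [-0.096,-0.029,0],"rot": [0,0,20]},
    {"fingers": 0,"travel": [-0.145,-0.0435,0],"rot": [0,0,30]},
    {"fingers": 0,"travel": [-0.193,-0.058,0],"rot": [0,0,40]},
    {"fingers": 0,"travel": [-0.241,-0.0725,0],"rot": [0,0,50]},
    {"fingers": 0,"travel": [-0.29,-0.087,0],"rot": [0,0,60]},
    {"fingers": 0,"travel": [-0.338,-0.1015,0],"rot": [0,0,70.5]},
    {"fingers": 0,"travel": [-0.338,-0.1015,0],"rot": [0,0,70.5]},
  ],
)

```text
t: 2.2
eef_pos: [495.4, 306.5, 213.7]
tcp_rot: [0.0, 0.727, 0.687, 0.0]
force: [-0.6, -0.1, 0.1]
width: 90.8
gripper_force: 0.0
```

carry_out(
  deltas=[
    {"fingers": 0,"travel": [0,0,0.06],"rot": [0,0,0]},
    {"fingers": 0,"travel": [0,0,0.12],"rot": [0,0,0]},
    {"fingers": 0,"travel": [0,0,0.17],"rot": [0,0,0]},
    {"fingers": 0,"travel": [0,0,0.198],"rot": [0,0,0]},
    {"fingers": 0,"travel": [0,0,0.198],"rot": [0,0,0]},
  ],
)

```text
t: 2.82
eef_pos: [490.9, 308.4, 14.0]
tcp_rot: [-0.001, 0.724, 0.689, -0.003]
force: [0.9, 0.1, 0.1]
width: 91.4
gripper_force: 0.0
```

carry_out(
  deltas=[
    {"fingers": 0,"travel": [-0.008,0,0],"rot": [0,0,0]},
    {"fingers": 0,"travel": [-0.016,0,0],"rot": [0,0,0]},
    {"fingers": 0,"travel": [-0.023,0,0],"rot": [0,0,0]},
    {"fingers": 0,"travel": [-0.03,0,0],"rot": [0,0,0]},
    {"fingers": 0,"travel": [-0.037,0,0],"rot": [0,0,0]},
    {"fingers": 0,"travel": [-0.044,0,0],"rot": [0,0,0]},
    {"fingers": 0,"travel": [-0.05,0,0],"rot": [0,0,0]},
    {"fingers": 0,"travel": [-0.055,0,0],"rot": [0,0,0]},
  ],
)

```text
t: 3.82
eef_pos: [490.3, 253.3, 15.9]
tcp_rot: [-0.0, 0.725, 0.689, -0.0]
force: [-0.2, 3.4, 2.1]
width: 91.3
gripper_force: 1.5
```

```bash
python3 - <<'E'
from h import *
im=cams.grab_frame("wrist"); cv2.imwrite("pics/w1.png",im[:,:,::-1])
im=cams.grab_frame("side"); cv2.imwrite("pics/s1.png",cv2.resize(im[130:300,120:380,::-1],None,fx=3,fy=3,interpolation=cv2.INTER_CUBIC))
print([(np.round(d["xyz"]),round(d["score"],2)) for d in cams.place_of("tray","side")])
E
```

```text
[(array([488., 174.,   1.]), 0.96), (array([744., 216.,   1.]), 0.84), (array([277., 360.,  -4.]), 0.82)]
```

View pics/s1.png

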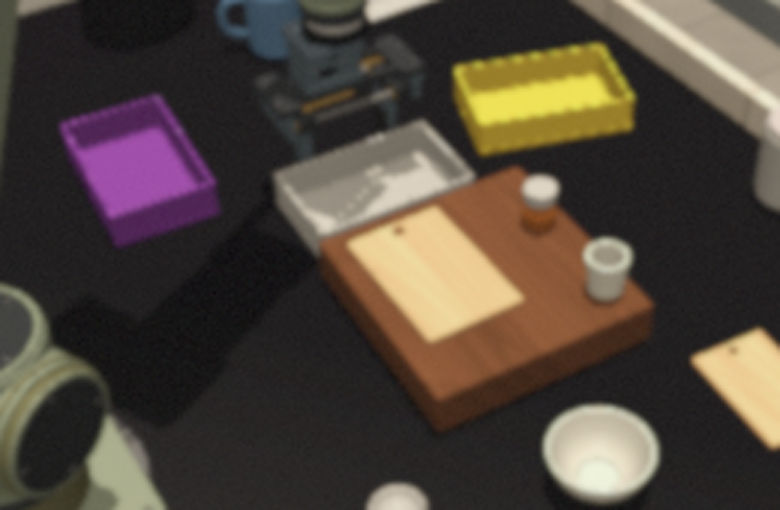

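The crop shows both fingers on the tray's outer wall, around (300,140) to (390,115). The tray, at (370,190), is still level and about 1 cm short of the block.

carry_out(
  deltas=[
    {"fingers": 0,"travel": [-0.003,0,0],"rot": [0,0,0]},
    {"fingers": 0,"travel": [-0.006,0,0],"rot": [0,0,0]},
    {"fingers": 0,"travel": [-0.008,0,0],"rot": [0,0,0]},
    {"fingers": 0,"travel": [-0.01,0,0],"rot": [0,0,0]},
    {"fingers": 0,"travel": [-0.01,0,0],"rot": [0,0,0]},
  ],
)

```text
t: 4.6
eef_pos: [489.7, 243.3, 16.0]
tcp_rot: [0.0, 0.725, 0.689, -0.0]
force: [0.5, -0.3, 0.5]
width: 91.3
gripper_force: 0.0
```

carry_out(
  deltas=[
    {"fingers": 0,"travel": [-0.001,0,0],"rot": [0,0,0]},
    {"fingers": 0,"travel": [-0.002,0,0],"rot": [0,0,0]},
    {"fingers": 0,"travel": [-0.002,0,0],"rot": [0,0,0]},
  ],
)

```text
t: 4.97
eef_pos: [489.8, 241.6, 16.0]
tcp_rot: [0.0, 0.725, 0.689, 0.0]
force: [-0.9, 0.8, 0.3]
width: 91.4
gripper_force: 0.5
```

carry_out(
  deltas=[
    {"fingers": 0,"travel": [-0.001,0,0],"rot": [0,0,0]},
    {"fingers": 0,"travel": [-0.002,0,0],"rot": [0,0,0]},
    {"fingers": 0,"travel": [-0.002,0,0],"rot": [0,0,0]},
  ],
)

```text
t: 5.35
eef_pos: [489.8, 239.8, 16.0]
tcp_rot: [-0.0, 0.725, 0.689, 0.0]
force: [-0.1, 2.8, 0.7]
width: 90.9
gripper_force: 1.1
```

```bash
python3 - <<'E'
from h import *
im=cams.grab_frame("top"); cv2.imwrite("pics/t2.png",cv2.resize(im[150:290,160:350,::-1],None,fx=4,fy=4,interpolation=cv2.INTER_CUBIC))
print([(np.round(d["xyz"]),round(d["score"],2)) for d in cams.place_of("tray","top")])
for m in near("tray","top",(225,215))[:1]: print(rect(m,"top",45))
for m in near("block","top",(300,195))[:1]: print(rect(m,"top",50))
E
```

```text
[(array([746., 214.,  -1.]), 0.87), (array([484., 160.,   2.]), 0.86), (array([276., 359.,   3.]), 0.86)]
[484.9 159.7 191.  113.8  -2.7]
```

View pics/t2.png

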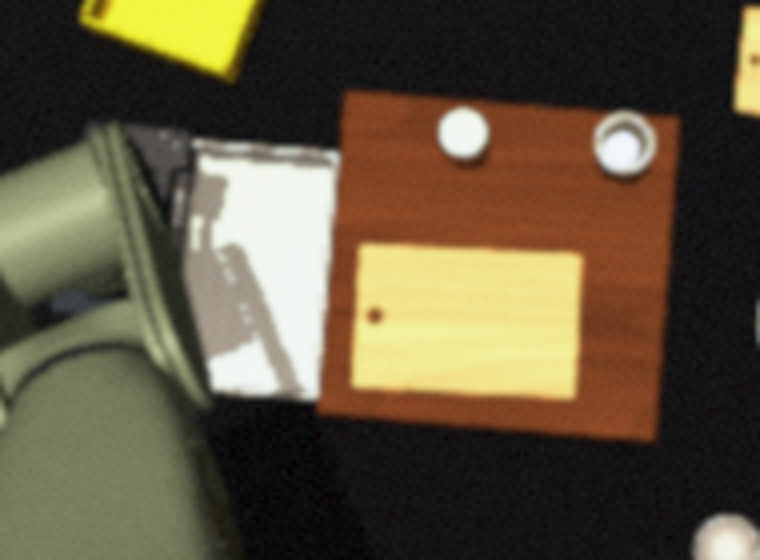

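The tray, at (265,270), now meets the block edge at (330,270), square to it. A small firm-up push will confirm contact by force.

carry_out(
  deltas=[
    {"fingers": 0,"travel": [-0.001,0,0],"rot": [0,0,0]},
    {"fingers": 0,"travel": [-0.002,0,0],"rot": [0,0,0]},
  ],
)

```text
t: 5.8
eef_pos: [490.3, 239.5, 16.2]
tcp_rot: [-0.001, 0.726, 0.688, 0.002]
force: [0.5, 10.2, -2.5]
width: 90.7
gripper_force: 5.0
```

carry_out(
  deltas=[
    {"fingers": 0,"travel": [0.02,0,0],"rot": [0,0,0]},
    {"fingers": 0,"travel": [0.03,0,0],"rot": [0,0,0]},
    {"fingers": 0,"travel": [0.03,0,-0.06],"rot": [0,0,0]},
    {"fingers": 1,"travel": [0.03,0,-0.11],"rot": [0,0,0]},
    {"fingers": 1,"travel": [-0.02,-0.025,-0.11],"rot": [0,0,0]},
    {"fingers": 1,"travel": [-0.07,-0.05,-0.11],"rot": [0,0,0]},
    {"fingers": 1,"travel": [-0.12,-0.075,-0.11],"rot": [0,0,0]},
    {"fingers": 1,"travel": [-0.17,-0.1,-0.11],"rot": [0,0,0]},
  ],
)

```text
t: 6.8
eef_pos: [379.7, 71.8, 126.0]
tcp_rot: [0.0, 0.724, 0.689, -0.0]
force: [-0.3, -1.4, 0.6]
width: 44.3
gripper_force: 0.0
```

carry_out(
  deltas=[
    {"fingers": 1,"travel": [-0.037,-0.01,0],"rot": [0,0,0]},
    {"fingers": 1,"travel": [-0.074,-0.019,0],"rot": [0,0,0]},
    {"fingers": 1,"travel": [-0.074,-0.019,0.03],"rot": [0,0,0]},
    {"fingers": 1,"travel": [-0.074,-0.019,0.05],"rot": [0,0,0]},
    {"fingers": 1,"travel": [-0.074,-0.019,0.05],"rot": [0,0,0]},
  ],
)

```text
t: 7.42
eef_pos: [356.8, 0.1, 75.1]
tcp_rot: [-0.001, 0.725, 0.689, -0.002]
force: [-0.5, 0.2, 0.5]
width: 0.1
gripper_force: 0.0
```

carry_out(
  deltas=[
    {"fingers": 1,"travel": [0,0,0.012],"rot": [0,0,0]},
    {"fingers": 1,"travel": [0,0,0.02],"rot": [0,0,0]},
    {"fingers": 1,"travel": [0,0,0.02],"rot": [0,0,0]},
    {"fingers": 1,"travel": [0,0,0.02],"rot": [0,0,0]},
  ],
)

```text
t: 7.92
eef_pos: [358.6, 0.2, 56.4]
tcp_rot: [0.0, 0.725, 0.689, 0.0]
force: [0.6, 0.4, 0.5]
width: 0.4
gripper_force: 0.0
```

carry_out(
  deltas=[
    {"fingers": 1,"travel": [0,0,0.003],"rot": [0,0,0]},
    {"fingers": 1,"travel": [0,0.01,0.003],"rot": [0,0,0]},
    {"fingers": 1,"travel": [0,0.016,0.003],"rot": [0,0,0]},
    {"fingers": 1,"travel": [0,0.021,0.003],"rot": [0,0,0]},
    {"fingers": 1,"travel": [0,0.026,0.003],"rot": [0,0,0]},
    {"fingers": 1,"travel": [0,0.031,0.003],"rot": [0,0,0]},
    {"fingers": 1,"travel": [0,0.036,0.003],"rot": [0,0,0]},
    {"fingers": 1,"travel": [0,0.036,0.003],"rot": [0,0,0]},
  ],
)

```text
t: 8.93
eef_pos: [394.8, -1.8, 53.0]
tcp_rot: [0.0, 0.725, 0.689, 0.0]
force: [-0.4, 0.3, 0.5]
width: 0.2
gripper_force: 0.0
```

```bash
python3 - <<'E'
from h import *
im=cams.grab_frame("side"); cv2.imwrite("pics/s2.png",cv2.resize(im[160:290,200:360,::-1],None,fx=4,fy=4,interpolation=cv2.INTER_CUBIC))
for m in near("board","side",(265,222))[:1]: print(rect(m,"side",58))
print([(np.round(d["xyz"]),round(d["score"],2)) for d in cams.place_of("board","side")])
E
```

```text
[ 4.548e+02 -2.370e+01  1.131e+02  1.485e+02 -3.000e-01]
[(array([457.,  -6.,  51.]), 0.9), (array([ 654., -284.,    2.]), 0.67), (array([487., 159.,  -0.]), 0.26)]
```

View pics/s2.png

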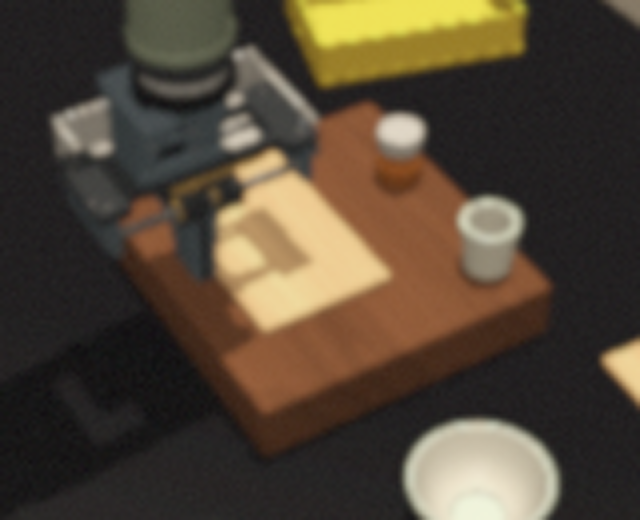

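The fingertips at (200,265) press the board's near edge, and the board still lies flat. I push it another 13 mm, back off, and move up.

carry_out(
  deltas=[
    {"fingers": 1,"travel": [0,0.004,0],"rot": [0,0,0]},
    {"fingers": 1,"travel": [0,0.009,0],"rot": [0,0,0]},
    {"fingers": 1,"travel": [0,0.013,0],"rot": [0,0,0]},
    {"fingers": 1,"travel": [0,0.013,0],"rot": [0,0,0]},
    {"fingers": 1,"travel": [0,0.003,0],"rot": [0,0,0]},
    {"fingers": 1,"travel": [0,-0.006,0],"rot": [0,0,0]},
    {"fingers": 0.5,"travel": [0,-0.006,-0.04],"rot": [0,0,0]},
    {"fingers": 0.5,"travel": [0,-0.006,-0.08],"rot": [0,0,0]},
  ],
)

```text
t: 10.07
eef_pos: [386.8, -1.4, 133.6]
tcp_rot: [-0.001, 0.725, 0.689, -0.001]
force: [0.5, -0.3, -0.1]
width: 17.9
gripper_force: 0.0
```

carry_out(
  deltas=[
    {"fingers": 0.5,"travel": [-0.04,0.02,0],"rot": [0,0,0]},
    {"fingers": 0.5,"travel": [-0.08,0.04,0],"rot": [0,0,0]},
    {"fingers": 0.5,"travel": [-0.115,0.06,0],"rot": [0,0,0]},
    {"fingers": 0.5,"travel": [-0.12,0.077,0],"rot": [0,0,0]},
    {"fingers": 0.5,"travel": [-0.12,0.077,0],"rot": [0,0,0]},
  ],
)

```text
t: 10.7
eef_pos: [459.1, -124.9, 132.7]
tcp_rot: [-0.0, 0.725, 0.689, 0.0]
force: [-0.3, 1.0, 0.3]
width: 45.9
gripper_force: 0.0
```

```bash
python3 - <<'E'
from h import *
for c in ("top","side"):
    im=cams.grab_frame(c); cv2.imwrite(f"pics/{c}3.png",im[:,:,::-1])
    for t in ("board","tray"):
        print(c,t,[(np.round(d["xyz"]),round(d["score"],2)) for d in cams.place_of(t,c)])
    ms=near("board",c,(270,225))
    if ms: print(rect(ms[0],c,58))
E
```

```text
top board [(array([ 658., -284.,    3.]), 0.77), (array([475.,  -8.,  50.]), 0.73)]
top tray [(array([278., 363.,   1.]), 0.89), (array([744., 214.,  -2.]), 0.83), (array([480., 161.,   2.]), 0.67)]
[473.2  -4.4 109.3 164.2  -3.2]
side board [(array([ 655., -283.,    1.]), 0.97), (array([468.,  -6.,  50.]), 0.96)]
side tray [(array([740., 220.,  -1.]), 0.83), (array([276., 363.,  -1.]), 0.79), (array([485., 158.,  -0.]), 0.63)]
[470.1 -11.  113.2 176.1  -3.3]
```

View pics/side3.png

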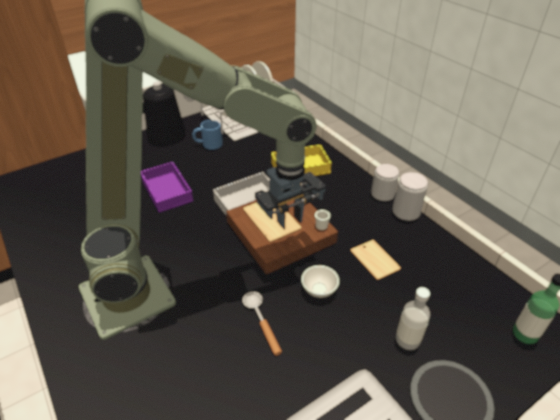

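The gripper at (285,205) stands above the board's rear end; tray, board and everything else are in place. I descend behind the board and push it toward the tray.

carry_out(
  deltas=[
    {"fingers": 0.5,"travel": [-0.004,0.007,0.04],"rot": [0,0,0]},
    {"fingers": 0.5,"travel": [-0.004,0.007,0.07],"rot": [0,0,0]},
    {"fingers": 0.5,"travel": [-0.004,0.007,0.076],"rot": [0,0,0]},
    {"fingers": 0.5,"travel": [-0.004,0.007,0.076],"rot": [0,0,0]},
    {"fingers": 0.5,"travel": [-0.004,0.007,0.076],"rot": [0,0,0]},
  ],
)

```text
t: 11.72
eef_pos: [466.5, -129.8, 58.1]
tcp_rot: [0.001, 0.725, 0.689, 0.001]
force: [-0.1, -0.4, 0.9]
width: 45.7
gripper_force: 0.0
```

carry_out(
  deltas=[
    {"fingers": 0.5,"travel": [0,0,0.0045],"rot": [0,0,0]},
    {"fingers": 0.5,"travel": [0.01,0,0.0045],"rot": [0,0,0]},
    {"fingers": 0.5,"travel": [0.019,0,0.0045],"rot": [0,0,0]},
    {"fingers": 0.5,"travel": [0.026,0,0.0045],"rot": [0,0,0]},
    {"fingers": 0.5,"travel": [0.033,0,0.0045],"rot": [0,0,0]},
    {"fingers": 0.5,"travel": [0.04,0,0.0045],"rot": [0,0,0]},
    {"fingers": 0.5,"travel": [0.045,0,0.0045],"rot": [0,0,0]},
    {"fingers": 0.5,"travel": [0.045,0,0.0045],"rot": [0,0,0]},
  ],
)

```text
t: 12.72
eef_pos: [467.9, -84.1, 52.4]
tcp_rot: [-0.0, 0.725, 0.689, 0.0]
force: [-0.4, -0.4, 0.4]
width: 45.6
gripper_force: 0.0
```

carry_out(
  deltas=[
    {"fingers": 0.5,"travel": [0.006,0,0],"rot": [0,0,0]},
    {"fingers": 0.5,"travel": [0.012,0,0],"rot": [0,0,0]},
    {"fingers": 0.5,"travel": [0.018,0,0],"rot": [0,0,0]},
    {"fingers": 0.5,"travel": [0.024,0,0],"rot": [0,0,0]},
    {"fingers": 0.5,"travel": [0.029,0,0],"rot": [0,0,0]},
    {"fingers": 0.5,"travel": [0.032,0,0],"rot": [0,0,0]},
    {"fingers": 0.5,"travel": [0.032,0,0],"rot": [0,0,0]},
  ],
)

```text
t: 13.6
eef_pos: [469.6, -52.4, 52.4]
tcp_rot: [-0.0, 0.725, 0.689, 0.0]
force: [0.3, -0.2, -0.5]
width: 45.8
gripper_force: 0.0
```

```bash
python3 - <<'E'
from h import *
for c in ("top","side"):
    im=cams.grab_frame(c); cv2.imwrite(f"pics/{c}4.png",im[:,:,::-1])
    for t in ("board","tray"):
        print(c,t,[(np.round(d["xyz"]),round(d["score"],2)) for d in cams.place_of(t,c)])
    ms=near("board",c,(255,215))
    if ms: print(rect(ms[0],c,58))
E
```

```text
top board [(array([477.,  52.,  50.]), 0.89), (array([ 655., -286.,    1.]), 0.7)]
top tray [(array([483., 160.,   1.]), 0.94), (array([276., 363.,  -1.]), 0.59)]
[478.3  74.6 111.7 122.5  -2.8]
side board [(array([470.,  50.,  51.]), 0.79), (array([ 653., -283.,   -1.]), 0.65)]
side tray [(array([489., 162.,   3.]), 0.93), (array([743., 220.,  -1.]), 0.71), (array([275., 364.,  -3.]), 0.58)]
[436.5  59.9  77.  187.  -23.5]
```

carry_out(
  deltas=[
    {"fingers": 0.5,"travel": [0.004,0,0],"rot": [0,0,0]},
    {"fingers": 0.5,"travel": [0.0075,0,0],"rot": [0,0,0]},
    {"fingers": 0.5,"travel": [0.0095,0,0],"rot": [0,0,0]},
    {"fingers": 0.5,"travel": [0.0095,0,0],"rot": [0,0,0]},
    {"fingers": 0.5,"travel": [0.001,0,0],"rot": [0,0,0]},
    {"fingers": 0.5,"travel": [-0.02,0,0],"rot": [0,0,0]},
    {"fingers": 0.5,"travel": [-0.02,0,-0.05],"rot": [0,0,0]},
    {"fingers": 0.5,"travel": [-0.03,0,-0.11],"rot": [0,0,0]},
  ],
)

```text
t: 15.0
eef_pos: [467.0, -83.0, 162.7]
tcp_rot: [-0.001, 0.725, 0.689, -0.001]
force: [1.9, -0.3, 0.2]
width: 45.5
gripper_force: 0.0
```

carry_out(
  deltas=[
    {"fingers": 0.5,"travel": [-0.05,0,-0.03],"rot": [0,0,0]},
    {"fingers": 0.5,"travel": [-0.1,0,-0.06],"rot": [0,0,0]},
    {"fingers": 0.5,"travel": [-0.15,0,-0.06],"rot": [0,0,0]},
    {"fingers": 0.5,"travel": [-0.2,0,-0.06],"rot": [0,0,0]},
    {"fingers": 0.5,"travel": [-0.2,0,-0.06],"rot": [0,0,0]},
  ],
)

```text
t: 15.62
eef_pos: [457.1, -285.7, 222.0]
tcp_rot: [0.0, 0.727, 0.687, -0.0]
force: [1.1, -0.8, 0.5]
width: 45.9
gripper_force: 0.0
```

```bash
python3 - <<'E'
from h import *
for c in ("top","side"):
    im=cams.grab_frame(c)
    if c=="top": cv2.imwrite("pics/t5.png",cv2.resize(im[150:290,160:350,::-1],None,fx=4,fy=4,interpolation=cv2.INTER_CUBIC))
    for t in ("board","tray"):
        print(c,t,[(np.round(d["xyz"]),round(d["score"],2)) for d in cams.place_of(t,c)])
    if c=="top":
        for t,uv,z in (("board",(255,225),58),("block",(300,195),50)):
            ms=near(t,c,uv)
            if ms: print(t,rect(ms[0],c,z))
E
```

```text
top board [(array([478.,  62.,  51.]), 0.67), (array([ 657., -283.,    5.]), 0.55)]
top tray [(array([749., 213.,  -0.]), 0.92), (array([481., 160.,   2.]), 0.71), (array([276., 364.,  -1.]), 0.69)]
board [476.2  60.3 109.3 168.9  -2.8]
side board [(array([ 654., -283.,   -1.]), 0.98), (array([474.,  60.,  50.]), 0.6)]
side tray [(array([742., 217.,  -0.]), 0.95), (array([276., 361.,  -3.]), 0.89), (array([485., 158.,   2.]), 0.6)]
```

View pics/t5.png

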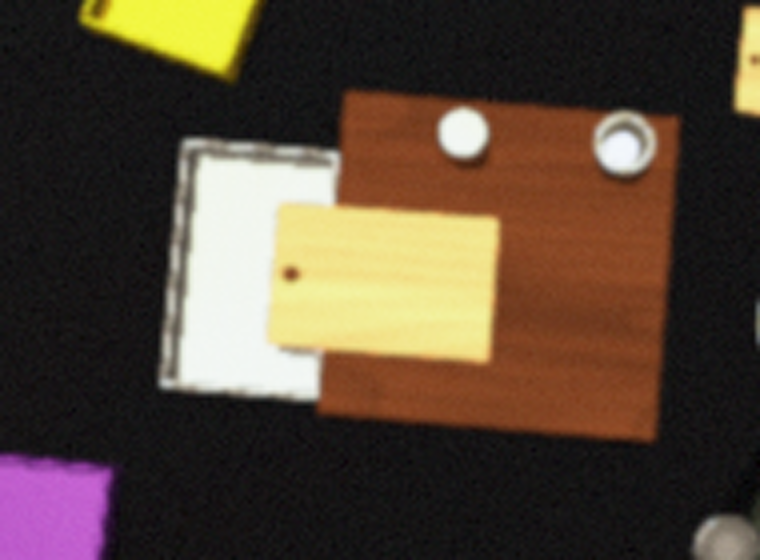

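The picture shows the tray flush and square. The board, at (385,285), overhangs the edge at (330,280) by about 55 px, roughly 42 mm. Jar and egg cup are undisturbed and the arm is clear.

```bash
python3 -c "
from workcell import arm
print(arm.job_done())"
```

```text
the job is handed in; nothing more can be done
None
```

The job is handed in, with no verdict shown: in the last picture the tray sat flush and square against the block, the board overhung it by about 42 mm, and the arm was clear of everything.

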